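Clamp a tight spice jar in the bench jar clamp and keep it gripped

TASK

I want to twist the tight lid off the spice jar that stands in the jar clamp. Swing the clamp's outrigger leg out from the side of the clamp until it snaps into its end stop, so that the clamp cannot turn round with the lid; then, without touching the jar or pushing the jaw by hand, pump the clamp's wooden lever until the sliding jaw has pushed the jar against the fixed jaw and its sprung pad grips it firmly, but never press the pad's spring fully home, or the glass may crack. Finish still holding the lever down, with the jar gripped and upright, and do not knock over or shove the tumbler and the brass measure standing nearby.

Things in the scene. Friction and masses are not known exactly. Their poses are not given: they have to be found in the camera images.
- jar_clamp: Bench jar clamp, 2.8 kg, loose on rubber feet; steel base plate 245 x 84 mm. Origin on the worktop, on the plate's centre line; x runs from the lever end (plate from -80 mm) to the fixed jaw (plate to +165 mm), y to the side with the outrigger leg (away from the robot), z up. Aluminium cheeks (x -62 to 22, y +-17 mm, 56 high, 80 at the pivot) guide the toothed bar. Jaws 64 mm high.
- leg_knob (a point): Middle of the upright round brass knob at the free end of the outrigger leg, 39 mm above the worktop: 22 mm in diameter, its grip 26 mm tall, its top 13 mm above this point; the leg under it is 13 mm wide, its upper face 20 mm below this point. When folded, the cheeks' side is about 37 mm from its centre. The knob may turn between the fingers while the leg swings.
- leg_hinge (a point): Point on the leg's upright hinge axis, at the height of leg_knob, 80 mm from it. A wall cabinet hangs over the back of the worktop, 0.48 m above it, from about x = 0.55 m on: keep the hand low there (knob swung out, x up to 0.56 m) and do not sweep the raised arm under it.
- leg (a joint): Outrigger leg, rad: 0 folded along the clamp's side (knob towards the lever end), 1.571 at its end stop, straight out along the clamp's +y. Opens clockwise seen from above. Light friction; from 1.1 to 1.38 a spring plunger resists (about 2 N at the knob), beyond 1.4 it pushes the leg home and keeps it there. Starts between 0 and 0.3.
- lever_grip (a point): Point on the upper face of the lever's wooden paddle handle (78 x 28 x 16 mm), on its centre line, 112 mm from the pivot; the paddle runs 27 mm farther out and 51 mm back from here. The handle points to the clamp's -x; at rest it slopes up 38 degrees outward and this point is 145 mm above the worktop; fully down it is level.
- lever_pivot (a point): Point on the lever's horizontal pivot axis (which runs along the clamp's y), 70 mm above the worktop.
- lever (a joint): Pump lever, rad: 0 at rest (raised), grows as the handle is pressed down, 0.66 at its stop. A spring lifts it again when let go; pressing takes 2 to 4 N at the handle, and up to 4 N more while the jar is being gripped.
- jaw (a joint): Sliding jaw, m: travel of the toothed bar towards the fixed jaw, 0 (open) to 0.060. A full lever stroke drives it on by about 12 mm (6 to 16), 24 mm per rad of lever once a tooth is caught (teeth 6 mm apart); a second pawl stops it sliding back more than a tooth when the lever rises. Starts between 0 and 0.018; the seated jar is met at about 0.043. Moved by the lever only: do not push the jaw.
- pad (a joint): Sprung rubber pad on the sliding jaw, m: how far it is pressed in, 0 free to 0.014 fully home. The spring gives 1.1 N plus 1.1 N per mm: about 4 N at 0.0027, 10 N at 0.008. A black ring round the pad's 14 mm long steel neck reaches the jaw's plate at about 0.006: a good firm grip (0.004 to 0.011 is right).
- pad_face (a point): Middle of the pad's rubber face (48 x 47 mm) that meets the jar, 40 mm above the worktop.
- fixed_jaw (a point): A point in the mouth of the fixed V jaw, on the clamp's centre line, 40 mm above the worktop; the jar is seated when its middle lies about 22 mm from here towards the pad.
- jar_middle (a point): Centre, half-way up, of the glass spice jar with a green screw cap, 45 mm in diameter, 106 mm tall, about 0.25 kg, standing upright and loose on the clamp's cork mat between the jaws. Not to be touched by the robot.
- tumbler_middle (a point): Centre of an empty glass tumbler, 77 mm in diameter, 94 mm tall, standing behind the lever end of the clamp; to be left alone.
- measure_middle (a point): Centre of a waisted brass spirit measure, 47 mm in diameter, 100 mm tall, standing in front and to the right; to be left alone.
There are look-alikes about, which are no part of the job. What is shaped like the part that bears jar_middle but orange or pink is not meant.

How it is judged:
On the way, in this order (a step that is already met when the one before it is completed fails the run):
1. the outrigger leg is swung out and snapped into its end stop, the jar not yet gripped (value of joint leg above 1.5 rad and contact force between pad and jar below 2 N), for 0.2 s.
2. the lever is pumped until the pad grips the jar (contact force between pad and jar above 4 N and value of joint pad above 0.002 m and value of joint leg above 1.5 rad), for 0.2 s.
At the end, for the whole second after the job is handed in: The leg is at its end stop (beyond 1.5 rad), the jar stands upright (within 0.12 rad) in the fixed jaw (its middle within 30 mm of fixed_jaw), the pad presses it with 4 to 18 N and is not fully home (below 13.5 mm), and the gripper's fingers are still pressing the lever (more than 0.7 N) (value of joint leg above 1.5 rad and contact force between pad and jar between 4 and 18 N and value of joint pad below 0.0135 m and horizontal distance between jar_middle and fixed_jaw below 0.03 m and angle between jar_middle's own z axis and vertical below 0.12 rad and contact force between the fingers and lever above 0.7 N); the arm keeps its last pose, push and grip.
It fails at once if the jar is squeezed with more than 20 N (pad's spring fully home) (contact force between pad and jar above 20 N).
It fails at once if the robot touches the jar or pushes the jaw by hand (contact force between any of the fingers, the arm and jar above 1 N or contact force between any of the fingers, the arm and jaw above 1 N).
It fails at once if the tumbler or the measure is shoved (more than 40 mm) or knocked over (distance of any of tumbler_middle, measure_middle from where it was at the start of the episode above 0.04 m).
It fails at once if the jar falls over (angle between jar_middle's own z axis and vertical above 0.4 rad).
It also fails if it takes over 67 s, if anything falls off the work surface, if the arm or the gripper's body presses on something with over 40 N, if the wrist force passes 120 N, or if a joint passes its speed limit or range.

ROBOT

A 6-joint arm with a two-finger parallel gripper is mounted at the origin on a cart in front of the work surface, level with it; the furniture and walls round the work are solid. World frame = base frame: x ahead of the robot, y to its left, z up, the work surface at z = 0. Lengths are in m, angles in rad, forces in N, time in s.
With the tool pointing down it reaches from about 0.325 to 0.875 m from the base axis. Payload 4.4 kg.
Tool frame: the origin (TCP) lies midway between the tips of the shut fingers; the grasp point (between the pads) lies 19 mm behind it; z points along the fingers, y is the direction in which the jaws open and shut (so a half turn about z gives the same grasp; the last joint's range is limited). The gripper opens to 85 mm and grips with 20 to 120 N. Pads are 22 mm wide; open, the fingers measure 114 mm over their backs; the gripper's body (76 mm by 85 mm) begins 54 mm behind the grasp point. The pads swing forward as they close: fully open they stand 13 mm farther back than shut.
Start: joints at [-1.313, 0.207, 1.542, -0, 1.393, -0.15], TCP at [0.228, -0.528, 0.231] pointing down, gripper open.
Joint ranges: [-2.73, 2.73], [-0.86, 2.22], [0.23, 2.46], [-1.11, 4.25], [0.08, 2.63], [-2.82, 2.82]. Speed limits (rad/s): [2.79, 2.79, 3.14, 3.14, 3.14, 3.14].

INTERFACE

Orientations are given as a unit quaternion [x, y, z, w].
In Python, from station import bot gives the robot as it stands.
- The arm moves only by the shell command python3 -m handwheel 'ROWS' [FORCE]. ROWS is a JSON object of lists of equal length, an entry for each row: "slide": the shift along the world's x, y, z in m, a list of three; "rotation": the turn, a rotation vector about the world's x, y, z in degrees, a list of three; "claw": the finger opening in m, from 0 to 0.0854. A call has 1 to 20 rows; each row shifts and turns the commanded pose from where the row before left it; what a row does not reach is not made up. A row lasts 1/8 s, in which the tool goes at most 62.5 mm and 10.7 degrees, less where a joint would pass 70% of its speed; a pose out of reach is approached as far as the arm can. A call is refused whole if a number of a shift passes 0.0625 or a number of a turn 10.7, either way. A call with a gripper value outside its range is refused whole. The fingers move at their own pace and stop on an object; FORCE is the grip in N (left out, the last holds). Time passes only in rows, so rows that do not move let the fingers close. It gives the time, the measured TCP pose, the force and the opening at its end, in the units of the state.
- bot.get_obs(): the state, without advancing time (a new reading comes with each control period).
- bot.get_image(name): name is "side" or "top" or "wrist"; returns the picture (384x512x3 uint8, red, green, blue); there is no depth.
- bot.camera_model(name): a dict with "fx", "fy", "cx", "cy" (pixels), "extrinsics" (4x4, takes a point from camera to world coordinates); the wrist camera has in their place "T_tool_cam" (4x4, takes a point from camera to tool coordinates, whose origin is the TCP and whose axes are the flange's). Camera axes: x right, y up, looking along -z (the intrinsics and any distortion apply to the point x, -y, -z); pixel columns grow to the right and rows downward; lengths in m; the calibration is good to about 2 mm. The wrist camera is an equidistant fisheye: a pixel r from the principal point sees the ray r / f radians off the axis. A picture is of the moment at which its call begins: read the wrist's pose just before it. camera_model takes no time and is no camera call.
- bot.hand_in(): hands the job in, once; it reports no verdict.
Trained networks look in the newest picture that a camera, given by its name, has taken for a name from the list of things; names that differ only in an ending like _2 or _b are one class to them, and where a whole thing is asked for, a point or a joint stands for the part that bears it (a point fixed in the world has none). Each returns a list of dicts, best first, with "conf" (0 to 1); they miss things now and then, are a little off and sometimes report something else, mostly with a low value. They report only what shows in the picture. A call takes as long as a camera call. They do not tell look-alikes from the thing itself.
- bot.trace(camera, target): "mask" (384x512 bool, what is visible of it) and "location" ([row, column] in pixels, amid what is visible of it).
The state is a dict: "clock": time; "joint_pos": joint angles; "joint_velocities": joint speeds; "joint_torque": joint torques, N m; "tcp_pos": TCP position; "ee_rot": TCP orientation; "wrist_force": force on the tool from outside, world axes, zero at the start; "ft_torque": the same for the moment, N m; "opening": finger opening in m.
Only numpy, scipy, OpenCV 4.12 (cv2) and the standard library are available. Lean on these libraries where they do the work, as an engineer would, in place of code of your own. Each camera call takes 0.05 s, during which the arm holds its last target. There are 200 camera calls.

## Working session

There is one attempt and no reset: what is moved stays moved. The work goes in short steps, Python scripts to look and compute and a shell command to move; the robot and the scene stay as the last step left them, time stands still between calls to the robot, and variables do not carry over. Pictures are saved under pics/ and viewed, about 8 in all and at most 12, crops included, and the job is handed in when it is done.

```bash
ls; mkdir -p pics; cat > h.py <<'E'
import numpy as np, cv2
from station import bot
def pix2ray(cam,rc):
    m=bot.camera_model(cam)
    E=np.array(m["extrinsics"]);r,c=rc
    d=np.array([(c-m["cx"])/m["fx"],-(r-m["cy"])/m["fy"],-1.])
    d=E[:3,:3]@d
    return E[:3,3],d/np.linalg.norm(d)
def atz(cam,rc,z):
    o,d=pix2ray(cam,rc); return o+d*(z-o[2])/d[2]
def proj(cam,p):
    m=bot.camera_model(cam);E=np.linalg.inv(np.array(m["extrinsics"]))
    q=E[:3,:3]@p+E[:3,3]
    return np.array([m["cy"]-m["fy"]*q[1]/-q[2], m["cx"]+m["fx"]*q[0]/-q[2]])
def tri(a,b):
    (o1,d1),(o2,d2)=a,b
    A=np.stack([d1,-d2],1);s=np.linalg.lstsq(A,o2-o1,rcond=None)[0]
    p=o1+s[0]*d1;q=o2+s[1]*d2
    return (p+q)/2,np.linalg.norm(p-q)
E
python3 - <<'E'
from h import *
ims={c:bot.get_image(c) for c in("side","top")}
for c in ims:
    cv2.imwrite(f"pics/{c}0.png",ims[c][:,:,::-1]); m=bot.camera_model(c);print(c,{k:(np.round(v,3).tolist()) for k,v in m.items() if not isinstance(v,str)})
for t in ["leg_knob","lever_grip","jar_middle","pad_face","fixed_jaw","tumbler_middle","measure_middle","jar_clamp","leg"]:
    L={}
    for c in ims:
        try:r=bot.trace(c,t)
        except Exception as e: print(t,e);continue
        for x in r[:3]: print(t,c,round(x["conf"],2),np.round(x["location"],1),int(x["mask"].sum()))
        if r:L[c]=r[0]["location"]
    if len(L)==2: print("   tri",tri(pix2ray("side",L["side"]),pix2ray("top",L["top"])))
E
```

```text
pics
side {'fx': 489.979, 'fy': 489.979, 'cx': 254.68, 'cy': 186.629, 'extrinsics': [[-0.802, 0.211, -0.559, -0.257], [-0.598, -0.299, 0.744, 1.021], [-0.011, 0.931, 0.366, 0.585], [0.0, 0.0, 0.0, 1.0]]}
top {'fx': 493.914, 'fy': 493.914, 'cx': 258.42, 'cy': 187.212, 'extrinsics': [[0.028, 0.99, -0.138, 0.312], [-1.0, 0.028, -0.001, 0.041], [0.003, 0.138, 0.99, 1.226], [0.0, 0.0, 0.0, 1.0]]}
leg_knob side 0.55 [212.1 263.9] 69
leg_knob side 0.15 [186.7 339.8] 329
leg_knob top 0.52 [201.7 274. ] 264
leg_knob top 0.39 [229.8 301.8] 354
   tri (array([0.45545537, 0.01035513, 0.0218391 ]), np.float64(0.027099996732887117))
lever_grip side 0.73 [196.2 254.6] 235
lever_grip top 0.58 [215.8 212.7] 533
   tri (array([0.39962741, 0.14363541, 0.12889529]), np.float64(0.006445500023505384))
jar_middle side 0.83 [243.2 273.3] 935
jar_middle side 0.8 [214.9 208.6] 456
jar_middle side 0.75 [240.5 197.9] 902
jar_middle top 0.82 [169.1 184.8] 447
jar_middle top 0.74 [257.6 189.9] 407
jar_middle top 0.63 [189.1 154.7] 475
   tri (array([0.43335628, 0.17841785, 0.0326843 ]), np.float64(0.1857629243964
[... 449 characters left out ...]
tumbler_middle side 0.63 [193.7 309.1] 569
tumbler_middle top 0.89 [131.5 184. ] 988
tumbler_middle top 0.46 [200.6 270.6] 236
   tri (array([0.58923345, 0.21442077, 0.06952391]), np.float64(0.03142346217673112))
measure_middle side 0.61 [188.3 339.1] 399
measure_middle top 0.85 [247.8 357. ] 428
   tri (array([ 0.34103844, -0.1919338 ,  0.05450972]), np.float64(0.009503921253486038))
jar_clamp side 0.84 [215.3 285.9] 1661
jar_clamp top 0.75 [216.8 269. ] 4002
   tri (array([0.40267444, 0.01218916, 0.02844425]), np.float64(0.008218940376324294))
leg side 0.56 [211.4 260.6] 96
leg top 0.78 [200.3 275.2] 215
   tri (array([0.46226387, 0.00978947, 0.02168084]), np.float64(0.035045635174030004))
```

```bash
python3 - <<'E'
import cv2
a=cv2.imread("pics/top0.png")[110:290,130:390];b=cv2.imread("pics/side0.png")[140:290,160:380]
cv2.imwrite("pics/a.png",cv2.resize(a,None,fx=3,fy=3,interpolation=2))
cv2.imwrite("pics/b.png",cv2.resize(b,None,fx=3.5,fy=3.5,interpolation=2))
E
```

```text
(no output)
```

View pics/a.png

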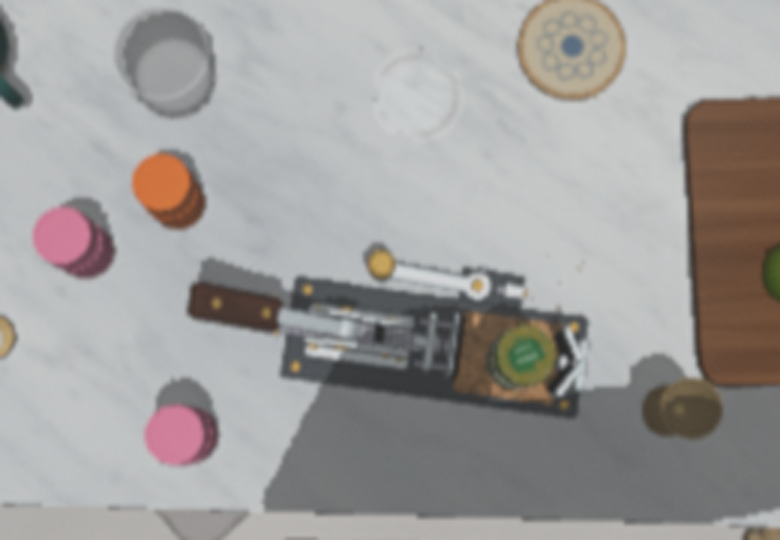

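View pics/b.png

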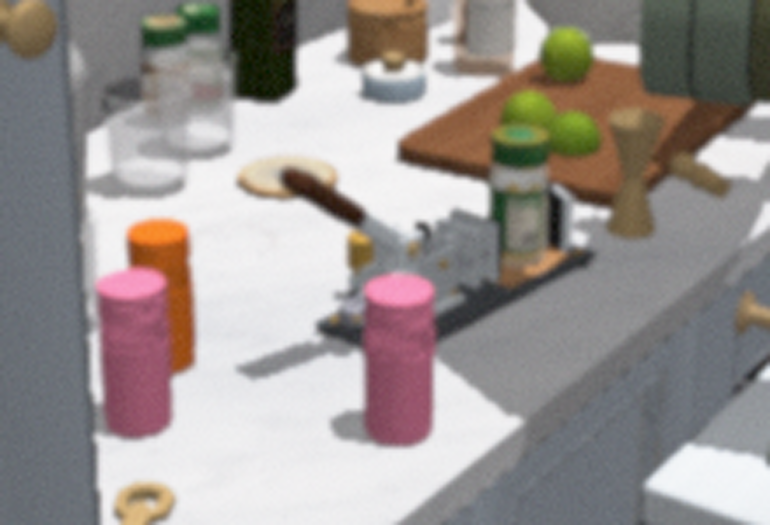

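The top view shows the clamp at crop (285–585, 275–415). The knob is at (380,262), hinge at (478,285), paddle at (190–280, 285–330), and the real jar (green cap) at (525,352). The orange and pink bottles are look-alikes. In the side view the knob is at crop (358,250) and the paddle at (285–360,170–220).

```bash
python3 - <<'E'
from h import *
T=lambda x,y:(110+y/3,130+x/3)
S=lambda x,y:(140+y/3.5,160+x/3.5)
scr=[atz("top",T(*p),0.008) for p in[(307,289),(296,367),(575,327),(564,406)]]
ux=(scr[2]+scr[3]-scr[0]-scr[1])[:2];print("len",np.linalg.norm(ux)/2);yaw=np.arctan2(ux[1],ux[0]);print("yaw",np.degrees(yaw))
print(np.round(scr,3))
k=atz("top",T(380,262),.052);h=atz("top",T(478,285),.025);j=atz("top",T(524,352),.115)
print("knob",k,"hinge",h,"jar",j)
print("knob tri",tri(pix2ray("top",T(380,262)),pix2ray("side",S(358,242))))
v=(k-h)[:2];print("leg len",np.linalg.norm(v), "leg ang",(yaw+np.pi-np.arctan2(v[1],v[0])+np.pi)%(2*np.pi)-np.pi)
for n,a,b in[("end",(190,302),(283,178)),("inner",(280,313),(364,212))]:
    print(n,tri(pix2ray("top",T(*a)),pix2ray("side",S(*b))))
o=bot.get_obs();print(o["clock"],o["tcp_pos"],o["ee_rot"],o["wrist_force"])
R=np.array([[np.cos(yaw),-np.sin(yaw)],[np.sin(yaw),np.cos(yaw)]]);print("x,y axes",R.T)
# origin from screws: midpoint
mid=np.mean(scr,0)[:2];print("plate centre",mid,"origin",mid-R[:,0]*0.0425)
E
```

```text
len 0.2222437528803494
yaw -96.55409217199337
[[ 0.431  0.105  0.008]
 [ 0.367  0.112  0.008]
 [ 0.406 -0.116  0.008]
 [ 0.341 -0.108  0.008]]
knob [0.45013969 0.04552558 0.052     ] hinge [ 0.43673197 -0.03469937  0.025     ] jar [ 0.37793008 -0.0644876   0.115     ]
knob tri (array([0.45126282, 0.04581512, 0.04591229]), np.float64(0.0009617615868150509))
leg len 0.08133762015402676 leg ang 0.05120572422844383
end (array([0.40825313, 0.18441702, 0.15408856]), np.float64(0.007970613582761507))
inner (array([0.3991883 , 0.11751062, 0.10928436]), np.float64(0.007831601884541028))
1.0 [ 0.22803326 -0.52785556  0.23131132] [9.79282292e-01 2.02499857e-01 1.10061411e-06 2.55960808e-05] [ 0.37730778 -0.23008695 -0.5681688 ]
x,y axes [[-0.11414118 -0.99346454]
 [ 0.99346454 -0.11414118]]
plate centre [ 0.38629805 -0.00170612] origin [0.39114905 0.04051612]
```

```bash
python3 -m handwheel '{"slide":[[0.01,0.03,0],[0.02,0.05,0],[0.02,0.05,0],[0.02,0.05,0],[0.02,0.05,0],[0.02,0.05,0],[0.02,0.05,0],[0.02,0.05,0],[0.02,0.05,0],[0.02,0.05,0],[0.015,0.045,0],[0.013,0.03,-0.02],[0.005,0.018,-0.04],[0,0,-0.01],[0,0,0],[0,0,0]],"rotation":[[0,0,-2],[0,0,-2],[0,0,-3],[0,0,-3],[0,0,-3],[0,0,-3],[0,0,-3],[0,0,-3],[0,0,-3],[0,0,-3],[0,0,-2],[0,0,0],[0,0,0],[0,0,0],[0,0,0],[0,0,0]],"claw":[0.085,0.085,0.085,0.085,0.085,0.085,0.085,0.085,0.085,0.085,0.085,0.085,0.085,0.085,0.085,0.085]}' 20
cat >> h.py <<'E'
from scipy.spatial.transform import Rotation as Ro
def wray(o,rc):
    m=bot.camera_model("wrist");T=np.array(m["T_tool_cam"]);r,c=rc
    x=(c-m["cx"]);y=(r-m["cy"]);rr=np.hypot(x,y)+1e-9;th=rr/m["fx"]
    d=np.array([np.sin(th)*x/rr,-np.sin(th)*y/rr,-np.cos(th)])
    R=Ro.from_quat(o["ee_rot"]).as_matrix()
    return R@T[:3,3]+np.array(o["tcp_pos"]),R@T[:3,:3]@d
def watz(o,rc,z):
    p,d=wray(o,rc);return p+d*(z-p[2])/d[2]
E
python3 - <<'E'
from h import *
o=bot.get_obs();im=bot.get_image("wrist");cv2.imwrite("pics/w1.png",cv2.resize(im[:,:,::-1],(768,576)))
for t in["leg_knob","lever_grip","leg"]:
    for x in bot.trace("wrist",t)[:2]:print(t,x["conf"],x["location"],watz(o,x["location"],.052))
print(o["clock"],o["tcp_pos"],o["ee_rot"],o["joint_pos"])
import json;json.dump({k:np.array(o[k]).tolist() for k in("tcp_pos","ee_rot")},open("o1.json","w"))
E
```

```text
clock: 3.0
tcp_pos: [0.4522, 0.0443, 0.1628]
ee_rot: [0.998, -0.058, 0.001, 0.0]
wrist_force: [0.2, -0.5, 0.1]
opening: 0.085
leg_knob 0.87 [181.3, 273.4] [0.45599939 0.02281982 0.052     ]
lever_grip 0.78 [268.1, 195.4] [0.37514219 0.10845586 0.052     ]
leg 0.9 [180.1, 275.7] [0.45686346 0.02068224 0.052     ]
3.0 [0.45215167 0.0442595  0.16282389] [ 9.98287546e-01 -5.84798313e-02  1.43679152e-03  1.45534354e-04] [-9.31833688e-02  1.66776531e-02  1.90207763e+00 -2.03694401e-04
  1.21995543e+00  1.59470924e+00]
```

View pics/w1.png

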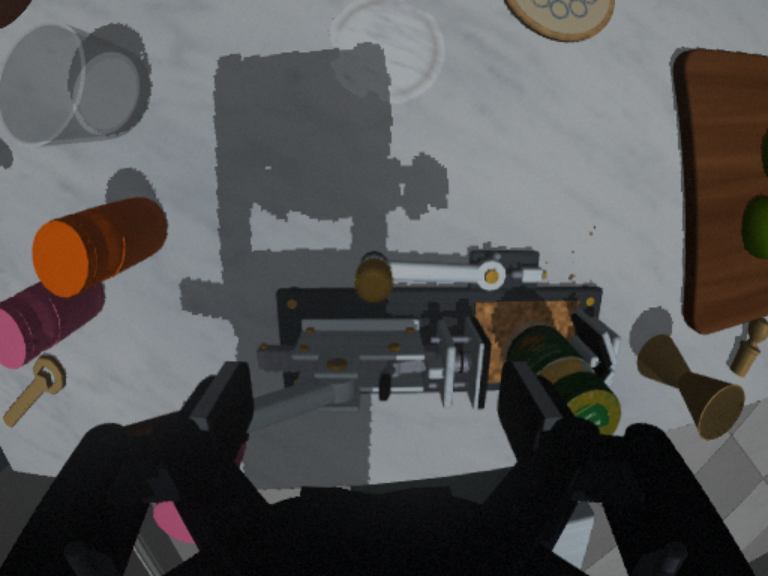

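```bash
python3 - <<'E'
from h import *
import json
o=json.load(open("o1.json"))
S=lambda x,y:(y/1.5,x/1.5)
print("knob",watz(o,S(374,284),.052),"hinge",watz(o,S(491,276),.025),"tri",tri(wray(o,S(374,284)),pix2ray("top",(197.3,256.7))))
for p in[(292,304),(590,301)]:print("screw",watz(o,S(*p),.008))
print("lever arm root",wray(o,S(0,0))[0])
E
```

```text
knob [0.45107285 0.04487747 0.052     ] hinge [ 0.43960202 -0.03255947  0.025     ] tri (array([0.45045504, 0.0452067 , 0.04985773]), np.float64(0.0005022864666584523))
screw [0.42994771 0.10654985 0.008     ]
screw [ 0.40550289 -0.11645206  0.008     ]
lever arm root [0.52653988 0.03553913 0.3060196 ]
```

```bash
python3 -m handwheel '{"slide":[[-0.001,0.001,-0.03],[0,0,-0.045],[0,0,-0.04],[0,0,-0.018],[0,0,0],[0,0,0],[0,0,0],[0,0,0],[0,0,0],[0,0,0]],"rotation":[[0,0,0],[0,0,0],[0,0,0],[0,0,0],[0,0,0],[0,0,0],[0,0,0],[0,0,0],[0,0,0],[0,0,0]],"claw":[0.085,0.085,0.085,0.085,0.085,0.02,0.018,0.016,0.016,0.016]}' 25
python3 - <<'E'
from h import *
h=np.array([.4383,-.0336]);L=.08
s=np.arctan2(.0452+.0336,.4507-.4383);e=np.radians(-6.55)
p=h+L*np.array([np.cos(s),np.sin(s)])
for a in np.linspace(s,e,15)[1:]:
    q=h+L*np.array([np.cos(a),np.sin(a)]);print(np.round(q-p,4),end=" ");p=q
print(p)
E
```

```text
clock: 4.45
tcp_pos: [0.4508, 0.0456, 0.0291]
ee_rot: [0.998, -0.058, 0.001, 0.0]
wrist_force: [-1.5, -3.8, 5.4]
opening: 0.021
[ 0.0085 -0.0018] [ 0.0083 -0.0027] [ 0.0079 -0.0036] [ 0.0075 -0.0045] [ 0.007  -0.0053] [ 0.0063 -0.006 ] [ 0.0057 -0.0067] [ 0.0049 -0.0072] [ 0.0041 -0.0077] [ 0.0032 -0.0081] [ 0.0023 -0.0084] [ 0.0014 -0.0086] [ 0.0004 -0.0087] [-0.0005 -0.0087] [ 0.51777782 -0.04272562]
```

```bash
python3 -m handwheel '{"slide":[[0.0085,-0.0018,0],[0.0083,-0.0027,0],[0.0079,-0.0036,0],[0.0075,-0.0045,0],[0.007,-0.0053,0],[0.0063,-0.006,0],[0.0057,-0.0067,0],[0,0,0]],"rotation":[[0,0,0],[0,0,0],[0,0,0],[0,0,0],[0,0,0],[0,0,0],[0,0,0],[0,0,0]],"claw":[0.016,0.016,0.016,0.016,0.016,0.016,0.016,0.016]}'
```

```text
clock: 5.45
tcp_pos: [0.5051, 0.018, 0.0293]
ee_rot: [0.998, -0.06, 0.004, -0.003]
wrist_force: [6.5, 9.5, -0.9]
opening: 0.0206
```

```bash
python3 -m handwheel '{"slide":[[0.0078,-0.0048,0],[0.005,-0.0084,0],[0.0039,-0.0089,0],[0.0027,-0.0094,0],[0,0,0]],"rotation":[[0,0,0],[0,0,0],[0,0,0],[0,0,0],[0,0,0]],"claw":[0.016,0.016,0.016,0.016,0.016]}'
```

```text
clock: 6.08
tcp_pos: [0.5253, -0.0152, 0.0294]
ee_rot: [0.998, -0.059, 0.005, -0.001]
wrist_force: [8.8, 4.3, -3.9]
opening: 0.0197
```

```bash
python3 -m handwheel '{"slide":[[0.0045,-0.0096,0],[0.0008,-0.0088,0],[-0.0002,-0.009,0],[0,0,0]],"rotation":[[0,0,0],[0,0,0],[0,0,0],[0,0,0]],"claw":[0.016,0.016,0.016,0.016]}'
python3 - <<'E'
from h import *
im=bot.get_image("top")[:,:,::-1]
cv2.imwrite("pics/c.png",cv2.resize(im[110:290,130:390],None,fx=3,fy=3,interpolation=2))
E
```

```text
clock: 6.58
tcp_pos: [0.5316, -0.0453, 0.03]
ee_rot: [0.998, -0.058, 0.007, 0.001]
wrist_force: [9.7, -2.2, -4.0]
opening: 0.017
```

View pics/c.png

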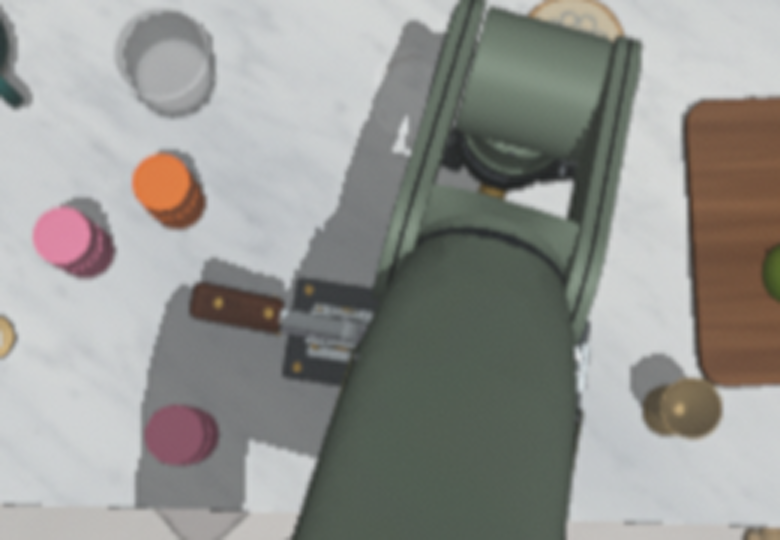

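```bash
python3 - <<'E'
from h import *
for z in(.03,.045,.052):print(atz("top",(110+187/3,130+492/3),z))
bot.get_image("side")
for t in["leg_knob","leg"]:
    for x in bot.trace("side",t)[:2]:print(t,x["conf"],x["location"],atz("side",x["location"],.039))
    for x in bot.trace("top",t)[:2]:print(t,x["conf"],x["location"],atz("top",x["location"],.039))
print(proj("side",np.array([.518,-.043,.039])),proj("side",np.array([.518,-.035,.039])))
E
```

```text
[ 0.51712767 -0.04428047  0.03      ]
[ 0.514551   -0.04321701  0.045     ]
[ 0.51334856 -0.04272073  0.052     ]
leg 0.26 [211.5, 296.3] [ 0.37705076 -0.00690765  0.039     ]
[195.72504382 261.76394051] [196.58960771 260.14222925]
```

```bash
python3 -m handwheel '{"slide":[[0,-0.003,0],[0,0,0],[0,0.003,0],[0,0,0],[0,0,0],[0,0,0],[0,0,0.03],[0,0,0.04],[-0.03,0,0.04],[-0.05,0.04,0.02],[-0.02,0.04,0.0],[0,0,0],[0,0,0]],"rotation":[[0,0,0],[0,0,0],[0,0,0],[0,0,0],[0,0,0],[0,0,0],[0,0,0],[0,0,0],[0,0,0],[0,0,0],[0,0,0],[0,0,0],[0,0,0]],"claw":[0.016,0.016,0.05,0.085,0.085,0.085,0.085,0.085,0.085,0.085,0.085,0.085,0.085]}'
python3 - <<'E'
from h import *
o=bot.get_obs();im=bot.get_image("wrist");cv2.imwrite("pics/w2.png",cv2.resize(im[:,:,::-1],(768,576)))
import json;json.dump({k:np.array(o[k]).tolist() for k in("tcp_pos","ee_rot")},open("o2.json","w"))
for t in["leg_knob","lever_grip","leg"]:
    for x in bot.trace("wrist",t)[:2]:print(t,x["conf"],x["location"],watz(o,x["location"],.052))
E
```

```text
clock: 8.5
tcp_pos: [0.4295, 0.0337, 0.1571]
ee_rot: [0.998, -0.058, 0.0, 0.0]
wrist_force: [0.3, 0.3, -0.7]
opening: 0.0851
leg_knob 0.87 [110.4, 323.8] [ 0.49172577 -0.03605901  0.052     ]
leg 0.64 [110.7, 324.0] [ 0.49145855 -0.03621225  0.052     ]
```

View pics/w2.png

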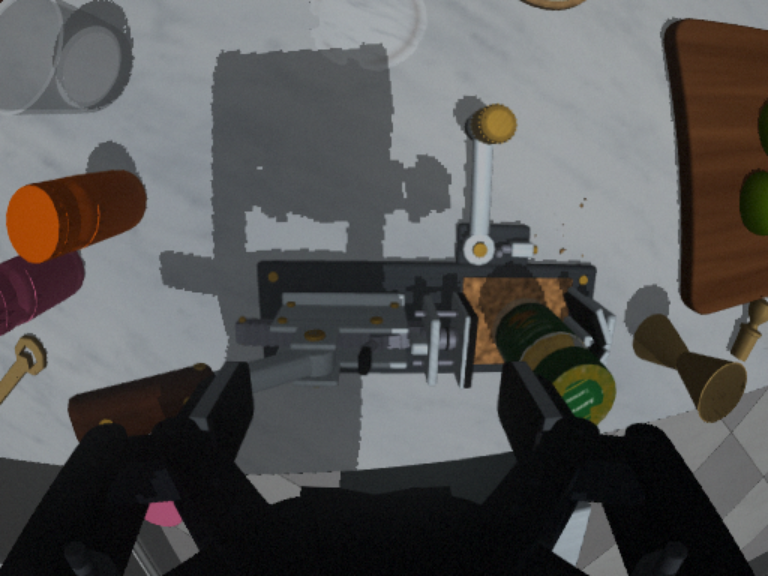

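The leg now stands square to the clamp, with the knob at (494,124) and hinge at (480,250). I'll check its angle and relocate the clamp.

```bash
python3 - <<'E'
from h import *
import json
o=json.load(open("o2.json"))
S=lambda x,y:(y/1.5,x/1.5)
k=watz(o,S(495,124),.052);h=watz(o,S(480,250),.025)
s=[watz(o,S(*p),.008) for p in[(272,278),(584,281)]]
e=[watz(o,S(*p),.008) for p in[(262,262),(594,268)]]
for a,b in(s,e):d=b-a;print(a,b,np.degrees(np.arctan2(d[1],d[0])))
v=k-h;print(k,h,np.linalg.norm(v[:2]),np.degrees(np.arctan2(v[1],v[0])))
# triangulate lever paddle again from top pic (unmoved) and wrist?
bot.get_image("side")
for x in bot.trace("side","lever_grip")[:2]:
    ys,xs=np.nonzero(x["mask"]);print(x["conf"],x["location"],xs.min(),xs.max(),ys[xs==xs.min()].mean(),ys[xs==xs.max()].mean())
E
```

```text
[0.42910473 0.10548778 0.008     ] [ 0.40151607 -0.11840803  0.008     ] -97.02463091622187
[0.44125501 0.11056469 0.008     ] [ 0.41064513 -0.12669903  0.008     ] -97.3512390182072
[ 0.51498269 -0.04365959  0.052     ] [ 0.43675725 -0.03521025  0.025     ] 0.0786804264110307 -6.164769171911791
0.77 [198.2, 258.6] 240 276 190.5 206.0
```

```bash
python3 -m handwheel '{"slide":[[0,0,0.028],[-0.007,0.03,0],[-0.01,0.05,0],[-0.01,0.04,0],[0,0,0],[0,0,0],[0,0,0],[0,0,0]],"rotation":[[0,0,0],[0,0,0],[0,0,0],[0,0,0],[0,0,0],[0,0,0],[0,0,0],[0,0,0]],"claw":[0.04,0,0,0,0,0,0,0]}' 40
python3 - <<'E'
from h import *
import json
o=bot.get_obs();im=bot.get_image("wrist");cv2.imwrite("pics/w3.png",cv2.resize(im[:,:,::-1],(768,576)))
json.dump({k:np.array(o[k]).tolist() for k in("tcp_pos","ee_rot")},open("o3.json","w"))
s=bot.get_image("side")[:,:,::-1];cv2.imwrite("pics/s3.png",cv2.resize(s[150:260,200:360],None,fx=5,fy=5,interpolation=2))
E
```

```text
clock: 9.8
tcp_pos: [0.4025, 0.153, 0.1849]
ee_rot: [0.998, -0.059, -0.0, 0.0]
wrist_force: [-0.1, -0.8, -0.8]
opening: -0.0002
```

View pics/w3.png

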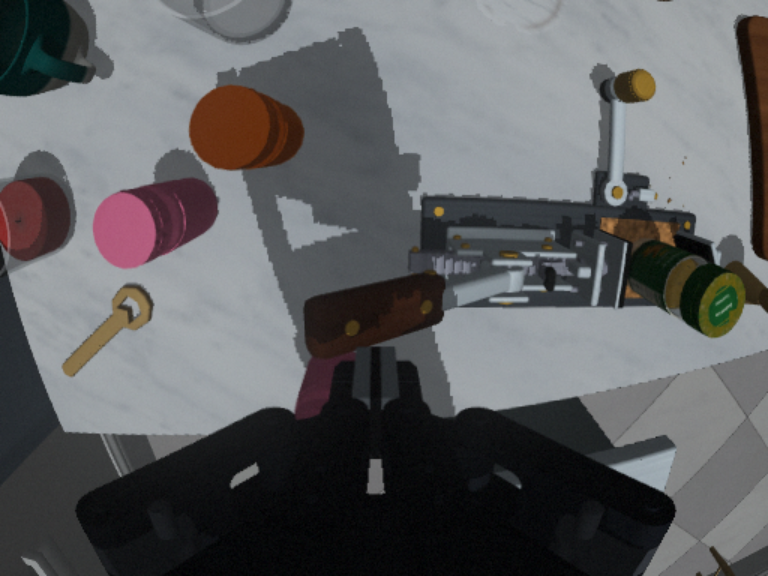

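```bash
python3 - <<'E'
from h import *
import json
o=json.load(open("o3.json"))
S=lambda x,y:(y/1.5,x/1.5)
T=lambda x,y:(110+y/3,130+x/3)
for a,b in[((352,327),(217,303)),((427,307),(267,313))]:print(tri(wray(o,S(*a)),pix2ray("top",T(*b))))
print(watz(o,S(312,356),.145),watz(o,S(306,298),.155),watz(o,S(440,272),.112))
# jaw/pad: top-edge estimates
for p in[(437,212),(690,222)]:print("scr",watz(o,S(*p),.008))
E
```

```text
(array([0.4052743 , 0.16284112, 0.14878623]), np.float64(0.00042854228850996626))
(array([0.40118916, 0.12789199, 0.12371332]), np.float64(0.0009348758592959206))
[0.39150371 0.18322851 0.145     ] [0.42267608 0.17919056 0.155     ] [0.41492679 0.11838005 0.112     ]
scr [0.43014631 0.10441297 0.008     ]
scr [ 0.40563751 -0.12273672  0.008     ]
```

View pics/s3.png

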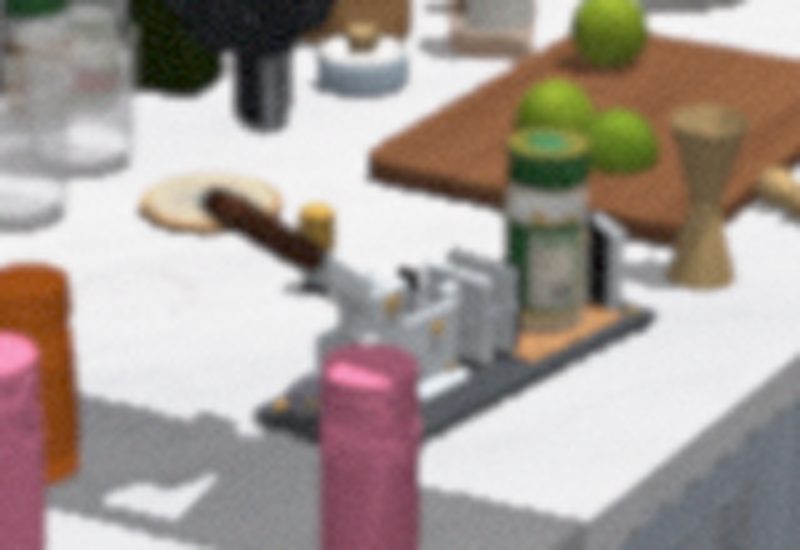

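```bash
python3 -m handwheel '{"slide":[[0.001,0,-0.03],[0.001,0.003,-0.013],[0.001,0.01,-0.015],[0.001,0.007,-0.013],[0,0,0]],"rotation":[[0,0,0],[0,0,0],[0,0,0],[0,0,0],[0,0,0]],"claw":[0,0,0,0,0]}'
python3 -m handwheel '{"slide":[[0.0007,0.006,-0.016],[0.0004,0.003,-0.016],[0,0,0]],"rotation":[[0,0,0],[0,0,0],[0,0,0]],"claw":[0,0,0]}'
python3 - <<'E'
from h import *
s=bot.get_image("side")[:,:,::-1];cv2.imwrite("pics/s4.png",s)
t=bot.get_image("top")[:,:,::-1];cv2.imwrite("pics/t4.png",t)
a=cv2.resize(s[180:260,240:360],None,fx=5,fy=5,interpolation=2);b=cv2.resize(t[180:260,230:350],None,fx=5,fy=5,interpolation=2)
cv2.imwrite("pics/v4.png",cv2.resize(np.vstack([a,b]),None,fx=.75,fy=.75))
E
```

```text
clock: 10.52
tcp_pos: [0.4059, 0.1744, 0.1131]
ee_rot: [0.998, -0.057, -0.001, 0.0]
wrist_force: [-1.0, -2.1, 2.2]
opening: -0.0
clock: 10.9
tcp_pos: [0.4071, 0.1833, 0.0811]
ee_rot: [0.998, -0.058, -0.0, -0.0]
wrist_force: [0.3, 0.3, 3.5]
opening: -0.0003
```

View pics/v4.png

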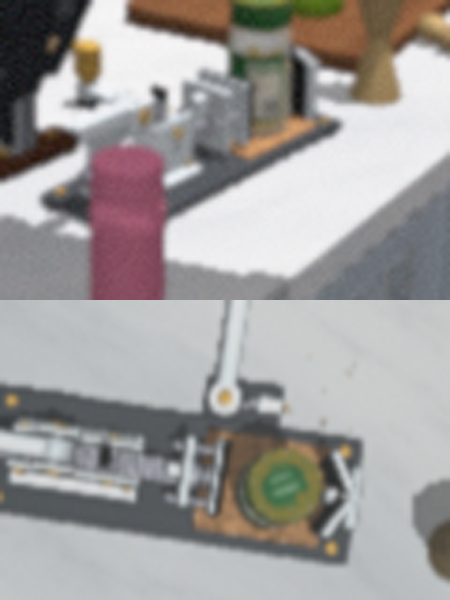

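```bash
cat >> h.py <<'E'
ORG=np.array([.3895,.041]);YAW=np.radians(-96.9)
def cl(p):
    d=np.array(p)[:2]-ORG;c,s=np.cos(YAW),np.sin(YAW);return np.round([c*d[0]+s*d[1],-s*d[0]+c*d[1]],4)
E
python3 - <<'E'
from h import *
V=lambda x,y:(180+(y-300)/3.75,230+x/3.75)
for n,p,z in[("pad face",(222,478),.064),("jaw plate front",(190,470),.064),("jar cap",(285,483),.12),("V apex",(330,495),.064),("Vscrew",(347,452),.008),("scr0",(12,400),.008),("scrV2",(332,548),.008),("hinge",(225,397),.025)]:print(n,cl(atz("top",V(*p),z)))
E
```

```text
pad face [ 0.0746 -0.0009]
jaw plate front [0.0541 0.0011]
jar cap [ 0.1091 -0.002 ]
V apex [ 0.143  -0.0014]
Vscrew [0.1567 0.0319]
scr0 [-0.0666  0.0332]
scrV2 [ 0.1552 -0.0318]
hinge [0.0714 0.0541]
```

```bash
python3 -m handwheel '{"slide":[[-0.001,-0.006,0.032],[-0.002,-0.014,0.03],[-0.0005,-0.005,0.013],[0,0,0],[0.0005,0.005,-0.013],[0.001,0.008,-0.014],[0.001,0.006,-0.016],[0.0007,0.004,-0.016],[0.0003,0.002,-0.016],[0,0,0],[0,0,0]],"rotation":[[0,0,0],[0,0,0],[0,0,0],[0,0,0],[0,0,0],[0,0,0],[0,0,0],[0,0,0],[0,0,0],[0,0,0],[0,0,0]],"claw":[0,0,0,0,0,0,0,0,0,0,0]}'
python3 - <<'E'
from h import *
t=bot.get_image("top")[:,:,::-1];cv2.imwrite("pics/t5.png",t)
# track jaw plate & jar shift along clamp axis vs t4
a=cv2.imread("pics/t4.png")
A=cv2.resize(a[200:250,255:335],None,fx=9,fy=6*9/6,interpolation=2) if 0 else cv2.resize(a[200:250,255:335],None,fx=6,fy=6,interpolation=2)
B=cv2.resize(t[200:250,255:335],None,fx=6,fy=6,interpolation=2)
cv2.imwrite("pics/v5.png",np.vstack([A,B]))
E
```

```text
clock: 12.38
tcp_pos: [0.4061, 0.1827, 0.0815]
ee_rot: [0.998, -0.058, -0.001, 0.0]
wrist_force: [-2.0, 1.6, 4.1]
opening: -0.0
```

View pics/v5.png

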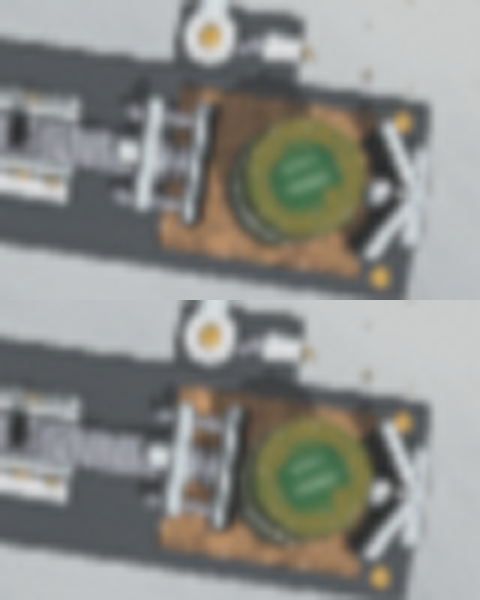

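```bash
cat >> h.py <<'E'
def track(new):
    r=cv2.imread("pics/t5.png");out={}
    f=6;up=lambda i:cv2.resize(i,None,fx=f,fy=f,interpolation=2)
    # boxes in crop coords of v5 lower panel (6x, offset row200 col255)
    for n,(x0,y0,x1,y1) in dict(plate=(165,95,200,225),pad=(212,95,245,235),jar=(240,110,375,250),screw=(360,120,430,290),hinge=(180,10,240,65)).items():
        T=up(r[200:250,255:335])[y0:y1,x0:x1]
        I=up(new[200:250,255:335]);m=cv2.matchTemplate(I,T,cv2.TM_CCOEFF_NORMED)
        m[:, :max(0,x0-30)]=-1; m[:,x0+70:]=-1
        _,v,_,l=cv2.minMaxLoc(m);dx,dy=(l[0]-x0)/f,(l[1]-y0)/f
        out[n]=(round(dx*2.36,1),round(dy*2.36,1),round(v,2))
    return out
E
python3 -m handwheel '{"slide":[[-0.001,-0.006,0.032],[-0.002,-0.014,0.03],[-0.0005,-0.005,0.013],[0,0,0],[0.0005,0.005,-0.013],[0.001,0.008,-0.014],[0.001,0.006,-0.016],[0,0,0]],"rotation":[[0,0,0],[0,0,0],[0,0,0],[0,0,0],[0,0,0],[0,0,0],[0,0,0],[0,0,0]],"claw":[0,0,0,0,0,0,0,0]}'
python3 - <<'E'
from h import *
print("t4",track(cv2.imread("pics/t4.png")))
t=bot.get_image("top")[:,:,::-1];cv2.imwrite("pics/t6.png",t);print(track(t))
E
python3 -m handwheel '{"slide":[[0.0007,0.004,-0.016],[0,0,0],[0,0,0]],"rotation":[[0,0,0],[0,0,0],[0,0,0]],"claw":[0,0,0]}'
python3 - <<'E'
from h import *
t=bot.get_image("top")[:,:,::-1];cv2.imwrite("pics/t7.png",t);print(track(t))
E
```

```text
clock: 13.42
tcp_pos: [0.4048, 0.1774, 0.1117]
ee_rot: [0.998, -0.057, -0.002, 0.0]
wrist_force: [-1.0, 0.2, 2.9]
opening: 0.0001
t4 {'plate': (-11.8, -2.4, 0.92), 'pad': (-11.8, -3.1, 0.89), 'jar': (-1.2, 0.4, 0.91), 'screw': (0.0, 0.0, 1.0), 'hinge': (0.0, 0.0, 1.0)}
{'plate': (6.3, 0.8, 0.96), 'pad': (6.7, -1.6, 0.89), 'jar': (3.9, -0.4, 0.63), 'screw': (0.0, 0.0, 0.93), 'hinge': (0.0, 0.0, 1.0)}
clock: 13.85
tcp_pos: [0.4061, 0.1808, 0.0979]
ee_rot: [0.998, -0.058, -0.001, 0.0]
wrist_force: [-1.5, 1.1, 3.1]
opening: -0.0003
{'plate': (9.0, 1.2, 0.96), 'pad': (9.4, 0.0, 0.96), 'jar': (5.5, -0.4, 0.29), 'screw': (0.0, 0.0, 0.9), 'hinge': (0.0, 0.0, 1.0)}
```

```bash
python3 - <<'E'
import cv2,numpy as np
t=cv2.imread("pics/t7.png");from h import bot
s=bot.get_image("side")[:,:,::-1];cv2.imwrite("pics/s7.png",s)
f=lambda i:cv2.resize(i,(600,375),interpolation=2)[:290]
cv2.imwrite("pics/v7.png",np.vstack([f(t[200:250,255:335]),f(s[180:230,275:355])]))
E
```

View pics/v7.png

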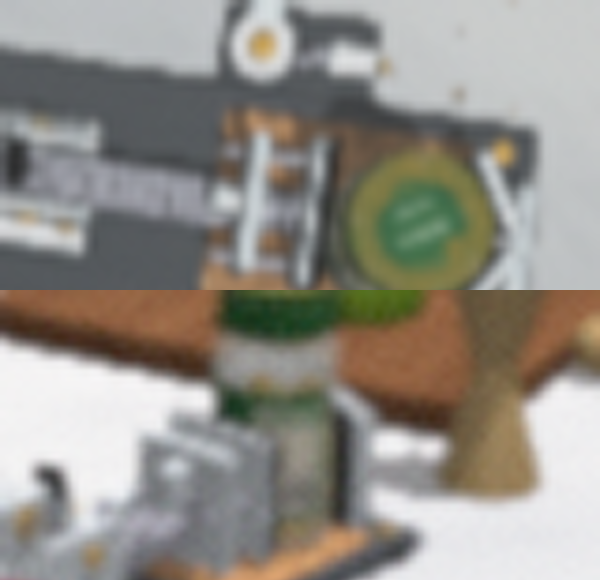

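```bash
python3 -m handwheel '{"slide":[[0.0003,0.002,-0.016],[0,0,0],[0,0,0]],"rotation":[[0,0,0],[0,0,0],[0,0,0]],"claw":[0,0,0]}'
python3 - <<'E'
from h import *
t=bot.get_image("top")[:,:,::-1];cv2.imwrite("pics/t8.png",t);print(track(t))
E
```

```text
clock: 14.32
tcp_pos: [0.4076, 0.1829, 0.0824]
ee_rot: [0.998, -0.058, 0.0, 0.0]
wrist_force: [-1.1, 0.9, 4.8]
opening: 0.0002
{'plate': (11.4, 1.6, 0.96), 'pad': (9.8, 2.0, 0.97), 'jar': (6.3, 0.0, 0.18), 'screw': (0.0, 0.0, 0.89), 'hinge': (0.0, 0.0, 1.0)}
```

```bash
python3 -m handwheel '{"slide":[[-0.001,-0.006,0.032],[-0.002,-0.014,0.03],[-0.0005,-0.005,0.013],[0,0,0],[0.0005,0.005,-0.013],[0.001,0.008,-0.014],[0,0,0]],"rotation":[[0,0,0],[0,0,0],[0,0,0],[0,0,0],[0,0,0],[0,0,0],[0,0,0]],"claw":[0,0,0,0,0,0,0]}'
python3 - <<'E'
from h import *
t=bot.get_image("top")[:,:,::-1];cv2.imwrite("pics/t9.png",t);print(track(t))
E
python3 -m handwheel '{"slide":[[0.0006,0.004,-0.010],[0,0,0]],"rotation":[[0,0,0],[0,0,0]],"claw":[0,0]}'
python3 - <<'E'
from h import *
t=bot.get_image("top")[:,:,::-1];cv2.imwrite("pics/t10.png",t);print(track(t))
E
```

```text
clock: 15.25
tcp_pos: [0.4045, 0.1714, 0.128]
ee_rot: [0.998, -0.057, -0.001, 0.0]
wrist_force: [0.6, -0.6, 3.0]
opening: 0.0003
{'plate': (14.2, 2.4, 0.94), 'pad': (9.8, 2.0, 0.97), 'jar': (6.3, 0.0, 0.17), 'screw': (0.0, 0.0, 0.89), 'hinge': (0.0, 0.0, 1.0)}
clock: 15.55
tcp_pos: [0.4051, 0.1752, 0.1193]
ee_rot: [0.998, -0.058, -0.001, -0.0]
wrist_force: [-1.0, 1.0, 4.1]
opening: 0.0002
{'plate': (16.1, 2.4, 0.95), 'pad': (9.8, 2.0, 0.96), 'jar': (6.3, -0.4, 0.17), 'screw': (0.0, 0.0, 0.89), 'hinge': (0.0, 0.0, 1.0)}
```

```bash
python3 -m handwheel '{"slide":[[0.0003,0.002,-0.006],[0,0,0],[0,0,0],[0,0,0]],"rotation":[[0,0,0],[0,0,0],[0,0,0],[0,0,0]],"claw":[0,0,0,0]}'
python3 - <<'E'
from h import *
t=bot.get_image("top")[:,:,::-1];print(track(t))
s=bot.get_image("side")[:,:,::-1]
f=lambda i:cv2.resize(i,(700,290),interpolation=2)
cv2.imwrite("pics/v11.png",np.vstack([f(t[190:256,200:359]),f(s[168:234,220:379])]))
E
```

```text
clock: 16.1
tcp_pos: [0.4057, 0.1771, 0.1142]
ee_rot: [0.998, -0.058, -0.0, -0.0]
wrist_force: [-2.1, 1.5, 5.6]
opening: -0.0001
{'plate': (16.9, 2.8, 0.93), 'pad': (9.8, 2.0, 0.95), 'jar': (6.3, -0.4, 0.17), 'screw': (0.0, 0.0, 0.89), 'hinge': (0.0, 0.0, 1.0)}
```

View pics/v11.png

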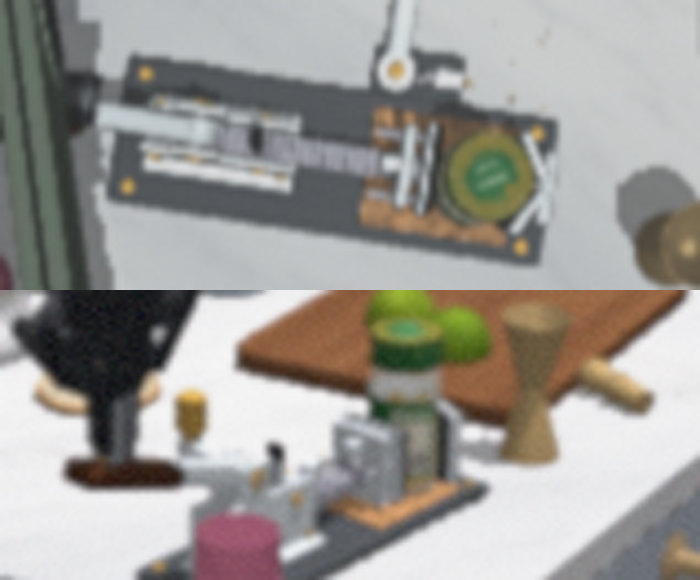

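The last picture shows the sliding jaw pressed close to its pad. The jar is upright and seated in the V jaw (cap at (487,175)), the leg is straight out, and the fingers rest on the paddle.

```bash
python3 -c "
from station import bot
print(bot.hand_in());o=bot.get_obs();print(o['clock'],o['wrist_force'])"
```

```text
the job is handed in; nothing more can be done
None
the job is handed in; nothing more can be done
```

I swung the outrigger leg out to its end stop, pumped the lever until the pad gripped the jar, and handed the job in at about 16 s with the lever still held down. The hand-in gave no verdict.

- **Leg:** it measured within about 1° of square to the clamp after the swing, and it was still straight out in the last picture. The fingers slid partly off the knob near the end of the swing, but the leg had already snapped home.
- **Grip:** it took three full strokes and one partial one. The top camera put the pad at about 7 mm pressed in, or roughly 9 N by the spring figures. That is an estimate from image tracking, as the pad itself was not measured.
- **Jar:** it looked upright and seated in the V jaw. My image tracking of the jar itself was unreliable (match score about 0.2), so I judged this from the pictures.
- **Lever:** the wrist force was about 5.6 N upward, so the fingers were pressing it.
- **Surroundings:** the clamp did not visibly move while I pumped. The measure looked untouched in the last picture. I never moved near the tumbler, but I did not check it again at the end.

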